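# Clean the filter of the downdraft dust extractor

## Robot

A 7-joint arm with a two-finger parallel gripper is mounted at the origin on the work surface. World frame = base frame: x ahead of the robot, y to its left, z up, the work surface at z = 0. Lengths are in m, angles in rad, forces in N, time in s.
With the tool pointing down it reaches from about 0.4 to 0.875 m from the base axis. Payload 19.3 kg.
Tool frame: the origin (TCP) lies between the finger pads; the fingertips stand 17 mm ahead of it and the grasp point (between the pads) lies 2 mm behind it; z points along the fingers, y is the line along which they close (so a half turn about z gives the same grasp; the last joint's range is limited). The gripper opens to 85 mm and grips with 20 to 120 N. Pads are 22 mm wide; open, the fingers measure 114 mm over their backs; the gripper's body (76 mm by 85 mm) begins 54 mm behind the grasp point. The pads swing forward as they close: fully open they stand 13 mm farther back than shut.
Start: joints at [-1.298, 0.521, -0.036, 1.599, 0.021, 1.021, -0.113], TCP at [0.21, 0.589, 0.248] pointing down, gripper open.
Joint ranges: [-2.91, 2.91], [-0.3, 2.13], [-1.5, 1.42], [0.17, 2.43], [-1.26, 4.41], [0.16, 1.93], [-2.52, 2.52]. Speed limits (rad/s): [1.89, 1.89, 2.39, 2.39, 3.01, 3.01, 3.01].

## Interface

Orientations are given as [roll, pitch, yaw] about the fixed x, y, z axes, in that order (R = Rz(yaw) Ry(pitch) Rx(roll)).
In Python, from workcell import bot gives the robot as it stands.
- The arm moves only by the shell command python3 -m inch 'ROWS' [FORCE]. ROWS is JSON, a list of rows, each a list of 7 numbers: the shift along the tool's x, y, z in units of 200 mm (1.0 is 200 mm), then the turn, a rotation vector about the tool's x, y, z in units of 90 degrees (1.0 is 90 degrees), then the opening, from 0 (shut) to 1 (fully open). In form: [[x, y, z, rx, ry, rz, grip], ...]. A call has 1 to 20 rows; each row is the pose to reach, as a shift and turn from the pose commanded when the call began, along the tool's axes at that moment; what a row does not reach only later rows make up. A row lasts 1/8 s, in which the tool goes at most 62.5 mm and 10.7 degrees, less where a joint would pass 70% of its speed; a pose out of reach is approached as far as the arm can. A call with a number of a shift or a turn outside -1 to 1 is refused whole. A call with a gripper value outside its range is refused whole. The fingers move at their own pace and stop on an object; FORCE is the grip in N (left out, the last holds). Time passes only in rows, so rows that repeat a pose let the fingers close. It gives the time, the measured TCP pose, the force, the opening and the grip force at its end, in the units of the state.
- bot.observe(): the state, without advancing time (a new reading comes with each control period).
- bot.grab_frame(name): name is "side" or "top"; returns a dict with "img" (384x512x3 uint8, red, green, blue), "z_map" (384x512 float32, m along the optical axis (not along the pixel's ray), 0 where there is no reading), "vfov" (degrees; the focal length in pixels is half the picture's height over the tangent of half this angle, whatever the lens; pixels are square), "cx", "cy" (the principal point, pixels), "rvec" (rotation vector, rad) and "tvec" (3), from world to camera coordinates, as OpenCV has them. Camera axes: x right, y down, z forward; pixel columns grow to the right and rows downward; lengths in m; the calibration is good to about 2 mm. A picture is of the moment at which its call begins.
- bot.job_done(): hands the job in; it is judged then, once.
The state is a dict: "clock": time; "qpos": joint angles; "qd": joint speeds; "joint_efforts": joint torques, N m; "position": TCP position; "tool_rot": TCP orientation; "force": force on the tool from outside, world axes, zero at the start; "moment": the same for the moment, N m; "grip_width": finger opening in m; "finger_force": force on a finger pad.
Only numpy, scipy, OpenCV 4.12 (cv2) and the standard library are available. Lean on these libraries where they do the work, as an engineer would, in place of code of your own. Each camera call takes 0.05 s, during which the arm holds its last target. There are 200 camera calls.

## Task

Clean the filter of the dust extractor on the bench, just by pressing and pushing (nothing needs gripping): first switch the fan off by pressing the raised half of the green rocker until it snaps over, then push the blue dust drawer fully home, then press the yellow filter-shaker button right down, hold it there for at least two seconds and let it go. The shaker must never be pressed while the fan is on or the drawer is open. Leave the black speed rocker as it is, do not pull the drawer further out, and leave the fossil, hammer, jar and brush where they lie.

Things in the scene. Friction and masses are not known exactly. Their poses are not given: they have to be found in the camera images.
- extractor: White dust extractor fixed on the bench, 340 mm deep (x), 380 wide (y). Origin: centre of underside; x to its back, y left, z up; front at x -170. Grey control strip slopes up from x -170, z 75 to x -62, z 114 mm (20 deg; normal -0.342, 0, 0.940); grille deck behind at z 125. Left to right on the strip: green rocker, black rocker, gauge (5 mm high), yellow button, 75-80 mm apart.
- fan_switch (a point): Fixed point over the middle of the green rocker, 8 mm off the strip; axes as the unit's, not tilted. Rocker 44 mm up the slope, 28 wide, pivots across its middle. On (start): far half flat at this level, near end 7 mm higher along the normal. Press the near half (best 16 mm down the slope from here), about 4 N, until it lies flat at this level: it snaps over, the fan is off, and it stays.
- fan (a joint): Angle of the green fan rocker (rad): 0 = on (near half raised), 0.32 = off (near half in). Snap action: it rests only at the ends.
- speed_switch (a point): Middle of the black speed rocker, same make and size and same start position as the fan rocker; not to be switched.
- speed (a joint): Angle of the black speed rocker (rad): 0 as at the start, 0.32 if switched.
- drawer_lip (a point): Middle of the front edge of the lip along the top of the blue drawer front; moves with the drawer; axes as the unit's. Lip 5 mm thick, 59 mm above the bench, 264 mm wide, 10 mm out from the flat front plate (12 to 62 mm above the bench). Drawer home: lip edge at x -184 mm of the unit. Push level towards the unit's back, near the middle.
- drawer (a joint): How far the dust drawer stands open (m): 0 = fully home against its stop; 0.025 to 0.065 at the start; slides with about 2 N of friction and stays where it is left.
- shaker_top (a point): Centre of the top of the yellow button (32 mm across; black housing 48 mm across, 12 high); moves with it. z axis = the strip's normal; pressed the other way. Travel 6 mm, top 22 mm off the strip when released, 2 N at first, 5 N fully down; springs back.
- shaker (a joint): How far the yellow shaker button is pressed (m): 0 = released, 0.006 = fully down.
- fossil: Ammonite in a grey block of rock, 85 x 70 x 50 mm, lying on the bench; origin at the centre of its underside. To be left alone.
- hammer: Geologist's hammer with wooden handle, 240 mm long along its x axis (head at +x), 110 mm across the head, 26 mm high, lying on the bench; origin under its middle. To be left alone.
- jar: Amber jar with black cap, 60 mm diameter, 85 mm high, standing on the bench; origin at the centre of its underside. To be left alone.
- brush: Flat brush with yellow handle, 170 mm long along its x axis, 42 mm wide, 20 mm high, lying on the extractor's grille; origin under its middle. To be left alone.

How it is judged:
By the outcome, as a careful person would: the job done as asked, in the order asked, and still so for the second after the job is handed in, with the robot touching nothing.
It also fails if it takes over 56 s, if anything falls off the work surface, if the arm or the gripper's body presses on something with over 40 N, if the wrist force passes 120 N, or if a joint passes its speed limit or range.

## Working session

There is one attempt and no reset: what is moved stays moved. The work goes in short steps, Python scripts to look and compute and a shell command to move; the robot and the scene stay as the last step left them, time stands still between calls to the robot, and variables do not carry over. Pictures are saved under pics/ and viewed, at most 10 in all, crops included, and the job is handed in when it is done.

```bash
mkdir -p pics; ls
cat > h.py <<'E'
import numpy as np, cv2
from workcell import bot
def frame(n):
    f=bot.grab_frame(n); R,_=cv2.Rodrigues(np.array(f["rvec"],float)); h,w=f["img"].shape[:2]
    fl=h/2/np.tan(np.radians(f["vfov"])/2); t=np.array(f["tvec"],float).ravel()
    v,u=np.mgrid[:h,:w]; z=f["z_map"]
    P=(np.stack([(u-f["cx"])/fl*z,(v-f["cy"])/fl*z,z],-1)-t)@R
    P[z==0]=np.nan
    return f["img"],P
E
python3 - <<'E'
from h import *
for n in("side","top"):
    im,P=frame(n); cv2.imwrite(f"pics/{n}0.png",im[:,:,::-1]); np.savez(f"{n}0.npz",im=im,P=P)
s=bot.observe(); print({k:np.round(v,3) for k,v in s.items()})
E
```

```text
pics
{'clock': np.float64(0.1), 'qpos': array([-1.298,  0.522, -0.036,  1.6  ,  0.021,  1.021, -0.113]), 'qd': array([-0.002, -0.   ,  0.002, -0.001, -0.001,  0.001,  0.   ]), 'joint_efforts': array([ 3.0000e-03, -9.2848e+01,  1.9840e+00, -3.7053e+01,  1.8000e-02,
        5.0000e-03, -0.0000e+00]), 'position': array([0.21 , 0.588, 0.248]), 'tool_rot': array([-3.141,  0.   ,  2.799]), 'force': array([-0.174, -1.074, -0.546]), 'moment': array([0.004, 0.021, 0.041]), 'finger_force': np.float64(0.0), 'grip_width': np.float64(0.085)}
```

View pics/side0.png

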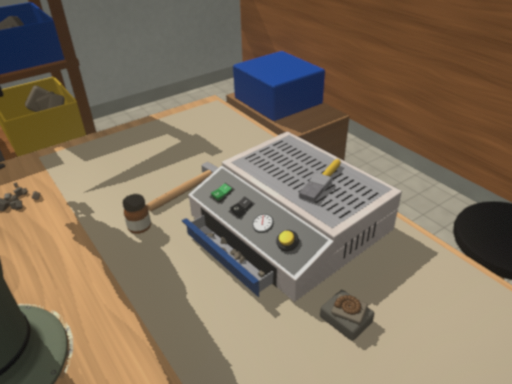

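View pics/top0.png

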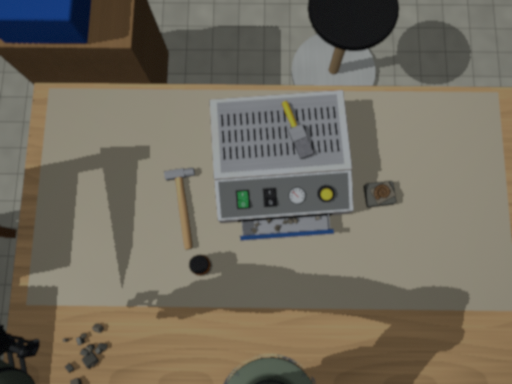

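The side view shows the green rocker at (222,192), black at (241,207), the yellow button at (288,239) and the open drawer's lip running (187,225)-(262,287). In the top view they are at (243,198), (270,197), (327,194) and (242,237)-(332,232). The jar and hammer are to the left and the fossil to the right, all clear of the front.

```bash
cat > meas.py <<'E'
from h import *
import sys
def blobs(n):
    im,P=frame(n); hsv=cv2.cvtColor(im,cv2.COLOR_RGB2HSV); out={}
    wk=np.isfinite(P[...,2])&(P[...,2]>0.03)&(P[...,2]<0.2)&(P[...,0]>0.2)&(P[...,0]<1.1)&(abs(P[...,1])<.6)
    for c,lo,hi in(("green",(45,90,50),(85,255,255)),("yellow",(22,130,120),(34,255,255)),("blue",(100,120,50),(130,255,255))):
        m=(cv2.inRange(hsv,lo,hi)>0)&wk
        k,l,st,ce=cv2.connectedComponentsWithStats(m.astype(np.uint8))
        for i in range(1,k):
            if st[i,4]>25:
                q=P[l==i]; print(n,c,st[i],np.round(ce[i],1),"med",np.round(np.median(q,0),4),"min",np.round(q.min(0),3),"max",np.round(q.max(0),3))
    return im,P,hsv
if __name__=="__main__":
    for n in("side","top"):
        im,P,hsv=blobs(n)
        pts=((243,198),(270,197),(297,196),(327,194),(230,130),(340,130),(287,234)) if n=="top" else ((222,192),(241,207),(262,223),(288,239))
        for u,v in pts: print((u,v),np.round(P[v,u],4))
E
python3 meas.py
```

```text
side green [212 184  19  15 146] [221.2 191.2] med [0.5644 0.0781 0.1024] min [0.543 0.064 0.094] max [0.584 0.095 0.111]
side yellow [323 160  17  15 113] [331.2 167.4] med [ 0.7962 -0.0492  0.1438] min [ 0.763 -0.064  0.128] max [ 0.831 -0.03   0.148]
side yellow [279 231  15  13 154] [285.9 236.9] med [ 0.578  -0.1501  0.1144] min [ 0.566 -0.164  0.101] max [ 0.594 -0.129  0.12 ]
side blue [184 220  73  63 425] [221.5 252.6] med [ 0.4724 -0.0641  0.0622] min [ 0.458 -0.173  0.039] max [0.486 0.083 0.065]
(222, 192) [0.563  0.0739 0.103 ]
(241, 207) [ 0.5668 -0.0013  0.1034]
(262, 223) [ 0.5748 -0.0712  0.0992]
(288, 239) [ 0.5771 -0.1584  0.1147]
top green [237 191  12  17 193] [242.6 199. ] med [0.5629 0.0791 0.1026] min [0.541 0.065 0.084] max [0.584 0.096 0.113]
top yellow [283 102  13  24 132] [288.6 113.4] med [ 0.7963 -0.0441  0.1431] min [ 0.763 -0.062  0.136] max [ 0.831 -0.029  0.151]
top yellow [321 189  11  11  92] [326.1 193.9] med [ 0.5767 -0.1484  0.1139] min [ 0.564 -0.163  0.096] max [ 0.589 -0.134  0.123]
top blue [241 230  92   9 261] [285.7 234.2] med [ 0.4706 -0.0414  0.0623] min [ 0.458 -0.171  0.055] max [0.484 0.084 0.071]
(243, 198) [0.5652 0.079  0.1011]
(270, 197) [0.568  0.0045 0.1054]
(297, 196) [ 0.5732 -0.0703  0.0968]
(327, 194) [ 0.5768 -0.1514  0.1123]
(230, 130) [0.7531 0.1178 0.1251]
(340, 130) [ 0.7562 -0.1885  0.1249]
(287, 234) [ 0.4711 -0.0444  0.0622]
```

Run:
```python
from h import *
d=np.load("top0.npz"); im,P=d["im"],d["P"]; hsv=cv2.cvtColor(im,cv2.COLOR_RGB2HSV)
x,y,z=np.moveaxis(P,-1,0)
def line(p): 
    vx,vy,x0,y0=cv2.fitLine(p.astype(np.float32),cv2.DIST_HUBER,0,.01,.01).ravel(); return np.degrees(np.arctan2(-vx/vy,1)),x0,y0
for n in("top","side"):
    d=np.load(n+"0.npz"); im,P=d["im"],d["P"];hsv=cv2.cvtColor(im,cv2.COLOR_RGB2HSV)
    x,y,z=np.moveaxis(P,-1,0)
    m=(cv2.inRange(hsv,(100,120,50),(130,255,255))>0)&(z>.055)&(z<.075)&(x>.4)&(x<.55)
    print(n,"lip",line(P[m][:,:2]))
    # deck plane and outline
    m=(abs(z-.1245)<.006)&(x>.5)&(x<1.1)&(abs(y)<.3)
    r=cv2.minAreaRect(P[m][:,:2].astype(np.float32)); print("deck",r, np.median(z[m]))
    # strip plane
    m=(x>.53)&(x<.62)&(y>-.19)&(y<.12)&(z>.07)&(z<.125)&(hsv[...,1]<40)&(hsv[...,2]<140)
    Q=P[m]; A=np.c_[Q[:,:2],np.ones(len(Q))]
    w=np.ones(len(Q),bool)
    for _ in range(8):
        c=np.linalg.lstsq(A[w],Q[w,2],rcond=None)[0]; e=Q[:,2]-A@c; w=abs(e)<.003
    print("strip",c,"grad",np.hypot(c[0],c[1]),"yaw",np.degrees(np.arctan2(c[1],c[0])),w.sum())
    # all unit >0.06
    m=(z>.085)&(z<.135)&(x>.45)&(x<1.1)&(abs(y)<.3)
    print("all",cv2.minAreaRect(P[m][:,:2].astype(np.float32)))
    for nm,lo,hi in(("green",(45,90,50),(85,255,255)),("yellow",(22,130,120),(34,255,255))):
        mm=(cv2.inRange(hsv,lo,hi)>0)&(x>.5)&(x<.65)&(abs(y)<.25)
        print(nm,P[mm].mean(0), "off strip mean", np.mean((P[mm][:,2]-np.c_[P[mm][:,:2],np.ones(mm.sum())]@c)*.94))
```

```text
top lip (np.float32(4.742607), np.float32(0.4705029), np.float32(-0.04068631))
deck ((0.7140204310417175, -0.022344231605529785), (0.29886823892593384, 0.38065433502197266), 4.743184566497803) 0.12536518177440537
strip [ 0.365205    0.03110069 -0.11419121] grad 0.3665268719763793 yaw 4.867537730402771 2115
all ((0.6965742111206055, -0.023809805512428284), (0.33420529961586, 0.3805111348628998), 4.80201530456543)
green [0.56223553 0.08019276 0.1016443 ] off strip mean 0.007529611388242081
yellow [ 0.57650937 -0.14873462  0.11422226] off strip mean 0.021145408155512163
side lip (np.float32(4.700151), np.float32(0.46804625), np.float32(-0.015519561))
deck ((0.7221376895904541, -0.021201908588409424), (0.2917128801345825, 0.3828105628490448), 4.488156318664551) 0.12605721979143
strip [ 0.36224027  0.03025811 -0.11291427] grad 0.36350181318587943 yaw 4.774860133548429 3008
all ((0.7047608494758606, -0.023448973894119263), (0.3260022699832916, 0.38316479325294495), 4.911090850830078)
green [0.56325168 0.07821473 0.10267958] off strip mean 0.00864309172655091
yellow [ 0.5781849  -0.15030981  0.11404005] off strip mean 0.020736919689079175
```

```bash
cat > tgt.py <<'E'
# python3 tgt.py tiltdeg  x y z [x y z ...] : fingertip targets (mm, unit frame) -> rows from present pose
from h import *
import sys
from scipy.spatial.transform import Rotation as Ro
O=np.array([.6937,-.0241,0]); U=Ro.from_euler('z',4.77,degrees=True)
s=bot.observe(); R0=Ro.from_euler('xyz',s["tool_rot"]); p0=np.array(s["position"])
tilt=float(sys.argv[1]); a=np.array(sys.argv[2:],float).reshape(-1,3)/1000
B=Ro.from_matrix(np.array([[-1,0,0],[0,1,0],[0,0,-1.]]).T)
T=U*Ro.from_euler('y',-tilt,degrees=True)*B
zt=T.apply([0,0,1]); rv=(R0.inv()*T).as_rotvec()/(np.pi/2)
tip=U.inv().apply(p0+.017*R0.apply([0,0,1])-O)*1000
print("clock %.2f"%s["clock"],"tip unit mm",tip.round(1),"F",np.round(s["force"],1),"q",np.round(s["qpos"],2),"w",round(float(s["grip_width"]),3),"tool z unit",U.inv().apply(zt).round(3))
for p in a:
    d=R0.inv().apply(O+U.apply(p)-.017*zt-p0)/.2
    print(p*1000,"row",d.round(3),rv.round(3))
E
python3 tgt.py 20 -150 114 180; python3 tgt.py 0 -150 114 180
```

```text
clock 0.20 tip unit mm [-431.   650.6  230.9] F [-0.1 -0.3  0.5] q [-1.3   0.52 -0.04  1.6   0.02  1.02 -0.11] w 0.085 tool z unit [ 0.342  0.    -0.94 ]
[-150.  114.  180.] row [-2.362 -1.874  0.261] [-0.048 -0.219 -0.268]
clock 0.20 tip unit mm [-431.   650.6  230.9] F [-0.1 -0.3  0.5] q [-1.3   0.52 -0.04  1.6   0.02  1.02 -0.11] w 0.085 tool z unit [ 0.  0. -1.]
[-150.  114.  180.] row [-2.389 -1.862  0.256] [-0.    -0.    -0.271]
```

```bash
python3 -m inch '[[-0.95,-0.75,0,0,0,0,0],[-0.95,-0.75,0,0,0,0,0],[-0.95,-0.75,0,0,0,0,0],[-0.95,-0.75,0,0,0,0,0],[-0.95,-0.75,0,0,0,0,0],[-0.95,-0.75,0,0,0,0,0]]' 
python3 -m inch '[[-0.95,-0.75,0,0,0,0,0],[-0.95,-0.75,0,0,0,0,0],[-0.95,-0.75,0,0,0,0,0],[-0.95,-0.75,0,0,0,0,0],[-0.95,-0.75,0,0,0,0,0],[-0.95,-0.75,0,0,0,0,0]]'; python3 tgt.py 20 -150.5 114 143
```

```text
clock: 0.95
position: [0.3384, 0.3839, 0.2484]
tool_rot: [3.141, -0.0, 2.799]
force: [0.0, 0.5, 0.7]
grip_width: 0.0002
finger_force: 0.0
clock: 1.7
position: [0.4668, 0.1797, 0.2481]
tool_rot: [3.141, -0.001, 2.8]
force: [0.1, 0.4, -0.1]
grip_width: -0.0003
finger_force: 0.0
clock 1.70 tip unit mm [-209.2  222.   231.1] F [ 0.1  0.4 -0.1] q [-0.56  0.33  0.09  1.93 -0.04  0.89  0.78] w -0.0 tool z unit [ 0.342  0.    -0.94 ]
[-150.5  114.   143. ] row [-0.464 -0.383  0.445] [-0.047 -0.219 -0.268]
```

```bash
python3 -m inch '[[-0.46,-0.38,0.3,-0.047,-0.219,-0.268,0],[-0.46,-0.38,0.44,-0.047,-0.219,-0.268,0],[-0.46,-0.38,0.44,-0.047,-0.219,-0.268,0],[-0.46,-0.38,0.44,-0.047,-0.219,-0.268,0],[-0.46,-0.38,0.44,-0.047,-0.219,-0.268,0],[-0.46,-0.38,0.44,-0.047,-0.219,-0.268,0]]' ; python3 tgt.py 20 -133.7 114 96.5
python3 - <<'E'
from h import *
im,P=frame("side"); cv2.imwrite("pics/s1.png",cv2.resize(im[130:310,150:360,::-1],None,fx=3,fy=3,interpolation=cv2.INTER_CUBIC))
E
```

```text
clock: 2.45
position: [0.5289, 0.0775, 0.1612]
tool_rot: [3.141, 0.35, -3.059]
force: [-0.2, 0.4, 0.5]
grip_width: 0.0
finger_force: 0.0
clock 2.45 tip unit mm [-150.   114.9  145.2] F [-0.2  0.4  0.5] q [-0.37  0.39  0.09  2.2   0.17  0.21  1.2 ] w 0.0 tool z unit [ 0.342  0.    -0.94 ]
[-133.7  114.    96.5] row [ 0.007 -0.005  0.257] [ 0.  0. -0.]
```

View pics/s1.png

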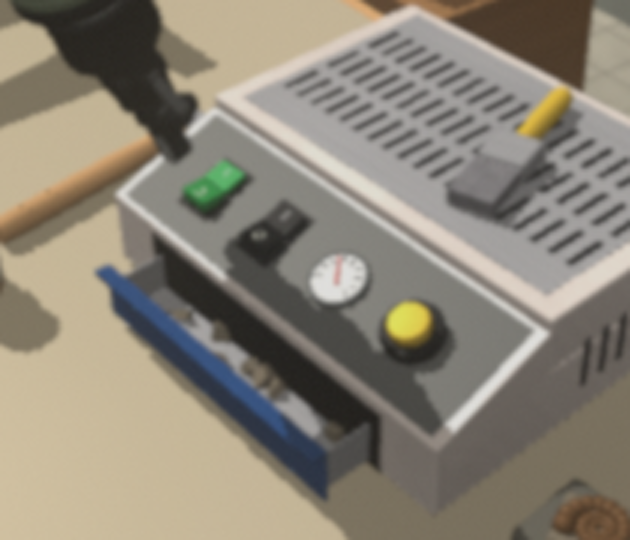

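The crop shows the shut fingers hovering above the green rocker (rocker at crop (215,185)), with the near half raised. Next I press it.

```bash
python3 -m inch '[[0.007,-0.005,0.15,0,0,0,0],[0.007,-0.005,0.2,0,0,0,0],[0.007,-0.005,0.22,0,0,0,0],[0.007,-0.005,0.24,0,0,0,0],[0.007,-0.005,0.25,0,0,0,0],[0.007,-0.005,0.25,0,0,0,0]]' ; python3 tgt.py 20 -133.7 114 96.5
```

```text
clock: 3.25
position: [0.5443, 0.0763, 0.113]
tool_rot: [-3.141, 0.35, -3.059]
force: [0.4, -0.4, -0.1]
grip_width: 0.0002
finger_force: 0.0
clock 3.25 tip unit mm [-134.7  112.5   97.1] F [ 0.4 -0.4 -0.1] q [-0.2   0.5  -0.11  2.18  0.82  0.17  0.57] w 0.0 tool z unit [ 0.342  0.    -0.94 ]
[-133.7  114.    96.5] row [-0.004  0.007  0.004] [-0.001  0.    -0.   ]
```

```bash
python3 -m inch '[[0,0,0.005,0,0,0,0],[0,0,0.01,0,0,0,0],[0,0,0.015,0,0,0,0],[0,0,0.015,0,0,0,0]]' ; python3 tgt.py 20 -150 114 145
```

```text
clock: 3.75
position: [0.5448, 0.0763, 0.1116]
tool_rot: [-3.141, 0.351, -3.059]
force: [-27.7, -2.3, 49.7]
grip_width: 0.0001
finger_force: 28.2
clock 3.75 tip unit mm [-134.2  112.4   95.7] F [-27.7  -2.3  49.7] q [-0.2   0.51 -0.11  2.18  0.87  0.17  0.53] w 0.0 tool z unit [ 0.342  0.    -0.94 ]
[-150.  114.  145.] row [-0.011  0.008 -0.259] [-0.001  0.001 -0.   ]
```

Firm contact at the flat level. Retract along the normal, then look.

```bash
python3 -m inch '[[-0.01,0,-0.1,0,0,0,0],[-0.01,0,-0.25,0,0,0,0],[-0.01,0,-0.45,0,0,0,0],[-0.01,0,-0.45,0,0,0,0],[-0.01,0,-0.45,0,0,0,0]]'
python3 - <<'E'
from h import *
im,P=frame("side"); cv2.imwrite("pics/s2.png",cv2.resize(im[170:290,180:320,::-1],None,fx=4,fy=4,interpolation=cv2.INTER_CUBIC))
E
python3 tgt.py 0 -290 0 130 -270 0 32
```

```text
clock: 4.38
position: [0.5164, 0.0735, 0.1952]
tool_rot: [-3.141, 0.35, -3.06]
force: [0.5, -0.0, -0.4]
grip_width: 0.0001
finger_force: 0.0
clock 4.42 tip unit mm [-162.9  112.2  178.8] F [-0.6  0.3  0.2] q [ 0.05  0.33 -0.43  2.18  0.62  0.38  0.78] w -0.0 tool z unit [ 0.  0. -1.]
[-290.    0.  130.] row [ 0.651 -0.562  0.018] [-0.001  0.222 -0.001]
[-270.    0.   32.] row [ 0.724 -0.561  0.512] [-0.001  0.222 -0.001]
```

View pics/s2.png

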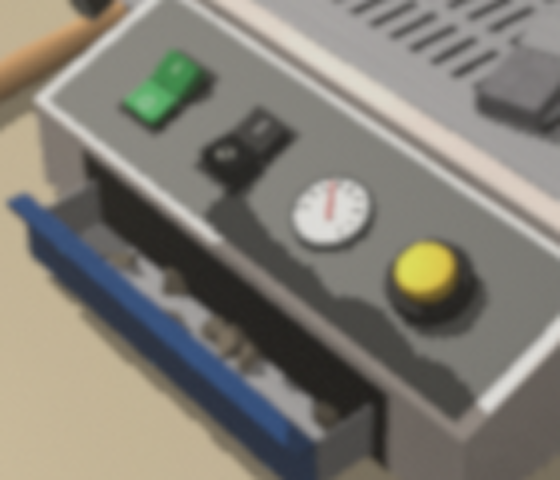

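Green rocker at crop (165,88) now has its far half raised, unlike the black one at (245,145), so the fan is off. The drawer is still open. Next I go in front of the drawer.

```bash
python3 - <<'E'
from h import *
from scipy.spatial.transform import Rotation as Ro
O=np.array([.6937,-.0241,0]); U=Ro.from_euler('z',4.77,degrees=True)
for n in("top","side"):
    im,P=frame(n); Q=U.inv().apply((P-O).reshape(-1,3)).reshape(P.shape); N=Q@[-.342,0,.94]-(np.array([-.116,0,.0945])@[-.342,0,.94]); S=(Q-[-.1187,0,.102])@[.94,0,.342]
    for nm,y0 in(("fan",.114),("speed",.038)):
        for a in(-.016,.016):
            m=(abs(Q[...,1]-y0)<.01)&(abs(S-a)<.005); print(n,nm,a,(np.nanmedian(N[m])*1000).round(1))
E
python3 -m inch '[[0.3,-0.25,-0.05,0,0.1,0,0],[0.5,-0.56,-0.05,0,0.222,0,0],[0.52,-0.56,0.02,0,0.222,0,0],[0.52,-0.56,0.02,0,0.222,0,0],[0.52,-0.56,0.02,0,0.222,0,0],[0.52,-0.56,0.02,0,0.222,0,0]]'; python3 tgt.py 0 -265 0 32 -210 0 32 -197 0 32
```

```text
top fan -0.016 557.2
top fan 0.016 491.6
top speed -0.016 562.6
top speed 0.016 8.0
side fan -0.016 8.0
side fan 0.016 14.1
side speed -0.016 462.3
side speed 0.016 8.3
clock: 5.28
position: [0.4299, -0.0447, 0.1562]
tool_rot: [-3.141, 0.001, -3.057]
force: [0.1, -0.6, 0.8]
grip_width: 0.0001
finger_force: 0.0
clock 5.28 tip unit mm [-264.6    1.4  139.2] F [ 0.1 -0.6  0.8] q [ 0.42  0.41 -0.57  2.15  0.36  0.67  1.27] w 0.0 tool z unit [ 0.  0. -1.]
[-265.    0.   32.] row [ 0.003 -0.007  0.536] [-0.     0.001  0.001]
[-210.    0.   32.] row [-0.272 -0.007  0.536] [-0.     0.001  0.001]
[-197.    0.   32.] row [-0.337 -0.007  0.536] [-0.     0.001  0.001]
```

```bash
python3 -m inch '[[0,0,0.25,0,0,0,0],[0,0,0.5,0,0,0,0],[0,0,0.53,0,0,0,0],[0,0,0.53,0,0,0,0],[-0.06,0,0.53,0,0,0,0],[-0.1,0,0.53,0,0,0,0],[-0.14,0,0.53,0,0,0,0],[-0.18,0,0.53,0,0,0,0],[-0.22,0,0.53,0,0,0,0],[-0.26,0,0.53,0,0,0,0],[-0.29,0,0.53,0,0,0,0],[-0.31,0,0.53,0,0,0,0],[-0.31,0,0.53,0,0,0,0]]'; python3 tgt.py 0 -195 0 32
```

```text
clock: 6.9
position: [0.4917, -0.0405, 0.05]
tool_rot: [-3.141, 0.001, -3.059]
force: [0.1, 0.1, -0.3]
grip_width: 0.0001
finger_force: 0.0
clock 6.90 tip unit mm [-202.7    0.4   33. ] F [ 0.1  0.1 -0.3] q [ 0.28  0.67 -0.42  2.06  0.54  0.52  1.11] w 0.0 tool z unit [ 0.  0. -1.]
[-195.    0.   32.] row [-0.039 -0.002  0.005] [-0.     0.001 -0.001]
```

```bash
python3 -m inch '[[-0.01,0,0,0,0,0,0],[-0.02,0,0,0,0,0,0],[-0.03,0,0,0,0,0,0],[-0.03,0,0,0,0,0,0]]'; python3 -m inch '[[-0.005,0,0,0,0,0,0],[-0.01,0,0,0,0,0,0],[-0.01,0,0,0,0,0,0]]';python3 tgt.py 0 -195 0 32
```

```text
clock: 7.4
position: [0.4975, -0.0401, 0.05]
tool_rot: [-3.141, 0.001, -3.059]
force: [0.5, -0.4, 0.6]
grip_width: 0.0001
finger_force: 0.0
clock: 7.78
position: [0.4994, -0.04, 0.05]
tool_rot: [-3.141, 0.001, -3.059]
force: [-0.7, -0.3, 0.3]
grip_width: 0.0001
finger_force: 0.5
clock 7.78 tip unit mm [-194.9    0.3   33. ] F [-0.7 -0.3  0.3] q [ 0.28  0.68 -0.43  2.04  0.54  0.53  1.12] w 0.0 tool z unit [ 0.  0. -1.]
[-195.    0.   32.] row [ 0.    -0.002  0.005] [-0.     0.    -0.001]
```

```bash
python3 -m inch '[[-0.005,0,0,0,0,0,0],[-0.01,0,0,0,0,0,0],[-0.015,0,0,0,0,0,0],[-0.015,0,0,0,0,0,0]]'; python3 tgt.py 0 -195 0 32
python3 - <<'E'
from h import *
im,P=frame("side"); cv2.imwrite("pics/s3.png",cv2.resize(im[130:310,150:360,::-1],None,fx=3,fy=3,interpolation=cv2.INTER_CUBIC))
E
```

```text
clock: 8.28
position: [0.5003, -0.04, 0.0497]
tool_rot: [-3.141, -0.004, -3.059]
force: [-14.3, -0.1, 9.0]
grip_width: -0.0
finger_force: 7.2
clock 8.28 tip unit mm [-194.1    0.2   32.7] F [-14.3  -0.1   9. ] q [ 0.28  0.68 -0.43  2.04  0.54  0.54  1.12] w -0.0 tool z unit [ 0.  0. -1.]
[-195.    0.   32.] row [ 0.005 -0.001  0.004] [-0.001 -0.002 -0.001]
```

View pics/s3.png

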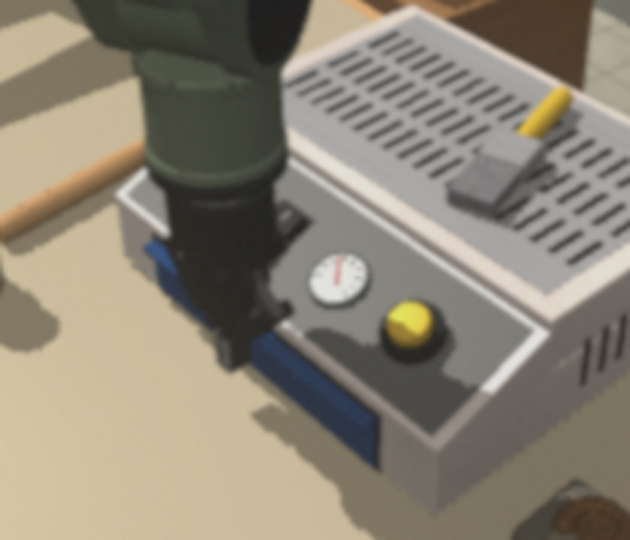

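The drawer front at crop (270,350) is nearly flush with the unit, but the gripper knuckles are close to the strip edge at (290,310). I'll back off and measure before trusting the stop.

```bash
python3 -m inch '[[0.1,0,0,0,0,0,0],[0.3,0,0,0,0,0,0],[0.4,0,0,0,0,0,0],[0.4,0,-0.3,0,0,0,0],[0.4,0,-0.6,0,0,0,0],[0.4,0,-0.6,0,0,0,0],[0.4,0,-0.6,0,0,0,0]]' | head -3
cat > lip.py <<'E'
from h import *
from scipy.spatial.transform import Rotation as Ro
O=np.array([.6937,-.0241,0]); U=Ro.from_euler('z',4.77,degrees=True)
def meas(im,P,n):
    hsv=cv2.cvtColor(im,cv2.COLOR_RGB2HSV); Q=U.inv().apply((P-O).reshape(-1,3)).reshape(P.shape)
    b=(cv2.inRange(hsv,(100,120,30),(130,255,255))>0)&(Q[...,0]>-.3)&(Q[...,0]<-.1)&(abs(Q[...,1])<.15)
    t=b&(Q[...,2]>.058)&(Q[...,2]<.07); f=b&(Q[...,2]<.053)&(Q[...,2]>.015)
    for nm,m in(("lip top",t),("plate",f)): 
        if m.sum(): print(n,nm,m.sum(),np.percentile(Q[m][:,0],[2,10,50,90])*1000//.1/10)
for n in("side","top"):
    d=np.load(n+"0.npz"); meas(d["im"],d["P"],n+" start"); im,P=frame(n); meas(im,P,n)
E
python3 lip.py; python3 tgt.py 20 -240 0 120 -240 0 30
```

```text
clock: 9.2
position: [0.4226, -0.0466, 0.1699]
tool_rot: [-3.141, 0.001, -3.06]
side start lip top 421 [-228.3 -227.6 -224.  -219.5]
side start plate 3 [-218.1 -218.  -217.8 -217.5]
side lip top 436 [-183.6 -182.5 -178.2 -173. ]
top start lip top 229 [-227.7 -226.9 -223.8 -220.6]
top lip top 79 [-183.2 -181.9 -178.6 -175.5]
clock 9.30 tip unit mm [-272.5    0.5  152.1] F [-0.1  0.3 -0.1] q [ 0.47  0.39 -0.62  2.16  0.35  0.7   1.27] w -0.0 tool z unit [ 0.342  0.    -0.94 ]
[-240.    0.  120.] row [-0.134 -0.002  0.166] [-0.    -0.223 -0.   ]
[-240.    0.   30.] row [-0.134 -0.002  0.616] [-0.    -0.223 -0.   ]
```

Lip edge is at about -184, i.e. home. I'll confirm with one gentle push at a slight tilt, which keeps the gripper body away from the strip.

```bash
python3 tgt.py 12 -215 0 120 -215 0 30 -195 0 30 -188 0 30
```

```text
clock 9.30 tip unit mm [-272.5    0.5  152.1] F [-0.1  0.3 -0.1] q [ 0.47  0.39 -0.62  2.16  0.35  0.7   1.27] w -0.0 tool z unit [ 0.208 -0.    -0.978]
[-215.    0.  120.] row [-0.27  -0.002  0.162] [-0.    -0.134 -0.   ]
[-215.    0.   30.] row [-0.271 -0.002  0.612] [-0.    -0.134 -0.   ]
[-195.    0.   30.] row [-0.371 -0.002  0.612] [-0.    -0.134 -0.   ]
[-188.    0.   30.] row [-0.406 -0.002  0.612] [-0.    -0.134 -0.   ]
```

```bash
python3 -m inch '[[-0.2,0,0.2,0,-0.134,0,0],[-0.22,0,0.5,0,-0.134,0,0],[-0.22,0,0.61,0,-0.134,0,0],[-0.22,0,0.61,0,-0.134,0,0],[-0.3,0,0.61,0,-0.134,0,0],[-0.35,0,0.61,0,-0.134,0,0],[-0.38,0,0.61,0,-0.134,0,0],[-0.395,0,0.61,0,-0.134,0,0],[-0.395,0,0.61,0,-0.134,0,0]]'; python3 -m inch '[[-0.005,0,0,0,0,0,0],[-0.01,0,0.002,0,0,0,0],[-0.01,0,0.002,0,0,0,0]]'; python3 tgt.py 12 -185 0 30
```

```text
clock: 10.42
position: [0.5012, -0.0399, 0.048]
tool_rot: [-3.141, 0.211, -3.059]
force: [-0.3, 0.3, 0.4]
grip_width: 0.0003
finger_force: 0.0
clock: 10.8
position: [0.5021, -0.0399, 0.0477]
tool_rot: [-3.141, 0.209, -3.059]
force: [-6.4, -0.0, 2.4]
grip_width: -0.0004
finger_force: 3.2
clock 10.80 tip unit mm [-188.7    0.2   31.1] F [-6.4 -0.   2.4] q [ 0.29  0.64 -0.41  2.2   1.06  0.27  0.61] w -0.0 tool z unit [ 0.208 -0.    -0.978]
[-185.    0.   30.] row [-0.017 -0.001  0.009] [-0.001 -0.    -0.   ]
```

```bash
python3 -m inch '[[-0.005,0,0.001,0,0,0,0],[-0.01,0,0.002,0,0,0,0],[-0.01,0,0.002,0,0,0,0]]'; python3 tgt.py 12 -185 0 30;  python3 -m inch '[[0.1,0,0,0,0,0,0],[0.25,0,0,0,0,0,0],[0.25,0,-0.2,0,0,0,0],[0.25,0,-0.5,0,0,0,0],[0.25,0,-0.75,0,0,0,0],[0.25,0,-0.75,0,0,0,0],[0.25,0,-0.75,0,0,0,0]]'; python3 lip.py|grep -v start; python3 tgt.py 20 -145 -115 173
```

```text
clock: 11.18
position: [0.5025, -0.04, 0.0473]
tool_rot: [-3.14, 0.206, -3.059]
force: [-18.6, -0.6, 6.5]
grip_width: 0.0003
finger_force: 8.0
clock 11.18 tip unit mm [-188.3    0.    30.6] F [-18.6  -0.6   6.5] q [ 0.29  0.64 -0.42  2.19  1.06  0.27  0.61] w 0.0 tool z unit [ 0.208 -0.    -0.978]
[-185.    0.   30.] row [-0.015 -0.     0.006] [-0.001 -0.002 -0.   ]
clock: 12.05
position: [0.4256, -0.047, 0.1862]
tool_rot: [-3.139, 0.214, -3.061]
force: [-0.7, -0.3, -0.8]
grip_width: -0.0004
finger_force: 0.0
side lip top 443 [-183.3 -182.4 -178.  -172.9]
top lip top 255 [-183.1 -182.1 -178.8 -175.5]
clock 12.15 tip unit mm [-2.658e+02 -2.000e-01  1.676e+02] F [ 0.7 -0.3 -0.7] q [ 0.71  0.32 -0.86  2.28  0.54  0.49  1.1 ] w -0.0 tool z unit [ 0.342  0.    -0.94 ]
[-145. -115.  173.] row [-0.585 -0.573  0.102] [-0.001 -0.088 -0.001]
```

Drawer home against its stop (18 N, no further motion). Now the shaker.

```bash
python3 -m inch '[[-0.2,-0.2,0.03,0,-0.088,0,0],[-0.4,-0.4,0.05,0,-0.088,0,0],[-0.58,-0.57,0.1,0,-0.088,0,0],[-0.58,-0.57,0.1,0,-0.088,0,0],[-0.58,-0.57,0.1,0,-0.088,0,0],[-0.58,-0.57,0.1,0,-0.088,0,0]]'; python3 tgt.py 20 -127 -115 121 -124.3 -115 115.2 -122.3 -115 109.6
python3 - <<'E'
from h import *
im,P=frame("side"); cv2.imwrite("pics/s4.png",cv2.resize(im[130:310,180:390,::-1],None,fx=3,fy=3,interpolation=cv2.INTER_CUBIC))
E
```

```text
clock: 12.9
position: [0.5513, -0.149, 0.1887]
tool_rot: [-3.141, 0.348, -3.057]
force: [-0.7, -0.2, 1.2]
grip_width: 0.0001
finger_force: 0.0
clock 12.90 tip unit mm [-146.5 -112.6  172.7] F [-0.7 -0.2  1.2] q [ 0.83  0.5  -0.8   2.04  0.64  0.47  1.28] w 0.0 tool z unit [ 0.342  0.    -0.94 ]
[-127. -115.  121.] row [-0.003 -0.012  0.276] [-0.    -0.001  0.001]
[-124.3 -115.   115.2] row [-0.006 -0.012  0.308] [-0.    -0.001  0.001]
[-122.3 -115.   109.6] row [-0.006 -0.012  0.338] [-0.    -0.001  0.001]
```

View pics/s4.png

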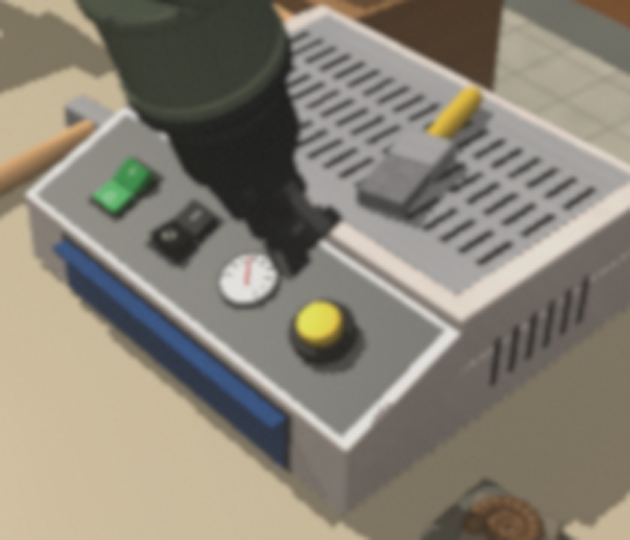

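The drawer is flush (crop (170,340)), the fan rocker is off, and the fingers are above the yellow button (320,325). Press it.

```bash
python3 -m inch '[[-0.004,-0.01,0.15,0,0,0,0],[-0.004,-0.012,0.25,0,0,0,0],[-0.005,-0.012,0.29,0,0,0,0],[-0.006,-0.012,0.31,0,0,0,0],[-0.006,-0.012,0.325,0,0,0,0],[-0.006,-0.012,0.335,0,0,0,0],[-0.006,-0.012,0.335,0,0,0,0]]'; python3 tgt.py 20 -122.3 -115 109.6
```

```text
clock: 13.82
position: [0.5762, -0.1503, 0.1268]
tool_rot: [-3.141, 0.35, -3.059]
force: [-1.1, 2.9, 3.7]
grip_width: 0.0
finger_force: 2.0
clock 13.82 tip unit mm [-121.8 -116.   110.8] F [-1.1  2.9  3.7] q [ 0.68  0.6  -0.63  2.03  0.78  0.36  1.14] w 0.0 tool z unit [ 0.342  0.    -0.94 ]
[-122.3 -115.   109.6] row [0.005 0.005 0.005] [-0.  0. -0.]
```

```bash
python3 -m inch '[[0,0,0.005,0,0,0,0],[0,0,0.01,0,0,0,0],[0,0,0.01,0,0,0,0]]'; python3 -m inch '[[0,0,0.004,0,0,0,0],[0,0,0.008,0,0,0,0],[0,0,0.008,0,0,0,0]]';  python3 tgt.py 20 -122.3 -115 109.6
```

```text
clock: 14.2
position: [0.5768, -0.1503, 0.1253]
tool_rot: [-3.14, 0.35, -3.059]
force: [-9.7, 3.7, 18.8]
grip_width: 0.0001
finger_force: 10.5
clock: 14.58
position: [0.5772, -0.1503, 0.1247]
tool_rot: [-3.139, 0.35, -3.058]
force: [-27.8, 4.4, 47.2]
grip_width: 0.0001
finger_force: 27.2
clock 14.57 tip unit mm [-120.8 -116.1  108.8] F [-27.8   4.4  47.2] q [ 0.67  0.61 -0.62  2.02  0.79  0.35  1.13] w 0.0 tool z unit [ 0.342  0.    -0.94 ]
[-122.3 -115.   109.6] row [ 0.005  0.005 -0.007] [-0.002  0.001  0.   ]
```

```bash
python3 -m inch '[[0,0,-0.003,0,0,0,0],[0,0,-0.003,0,0,0,0],[0,0,-0.003,0,0,0,0],[0,0,-0.003,0,0,0,0],[0,0,-0.003,0,0,0,0],[0,0,-0.003,0,0,0,0],[0,0,-0.003,0,0,0,0],[0,0,-0.003,0,0,0,0],[0,0,-0.003,0,0,0,0],[0,0,-0.003,0,0,0,0],[0,0,-0.003,0,0,0,0],[0,0,-0.003,0,0,0,0],[0,0,-0.003,0,0,0,0],[0,0,-0.003,0,0,0,0],[0,0,-0.003,0,0,0,0],[0,0,-0.003,0,0,0,0],[0,0,-0.003,0,0,0,0],[0,0,-0.003,0,0,0,0],[0,0,-0.003,0,0,0,0],[0,0,-0.003,0,0,0,0]]'; python3 -m inch '[[0,0,0,0,0,0,0],[0,0,0,0,0,0,0],[0,0,0,0,0,0,0],[0,0,0,0,0,0,0],[0,0,-0.05,0,0,0,0],[0,0,-0.2,0,0,0,0],[0,0,-0.5,0,0,0,0],[0,0,-0.75,0,0,0,0],[0,0,-0.75,0,0,0,0],[0,0,-0.75,0,0,0,0]]'
python3 lip.py|grep -v start
python3 - <<'E'
from h import *
im,P=frame("side"); cv2.imwrite("pics/s5.png",cv2.resize(im[130:310,180:390,::-1],None,fx=3,fy=3,interpolation=cv2.INTER_CUBIC))
E
```

```text
clock: 17.08
position: [0.577, -0.1503, 0.1249]
tool_rot: [-3.14, 0.35, -3.059]
force: [-21.6, 4.7, 37.9]
grip_width: 0.0001
finger_force: 20.9
clock: 18.32
position: [0.5257, -0.1552, 0.2643]
tool_rot: [-3.141, 0.349, -3.06]
force: [-0.7, 0.4, -0.7]
grip_width: -0.0001
finger_force: 0.0
side lip top 439 [-183.2 -182.4 -178.  -173.1]
top lip top 222 [-183.2 -182.2 -178.8 -175.4]
```

View pics/s5.png

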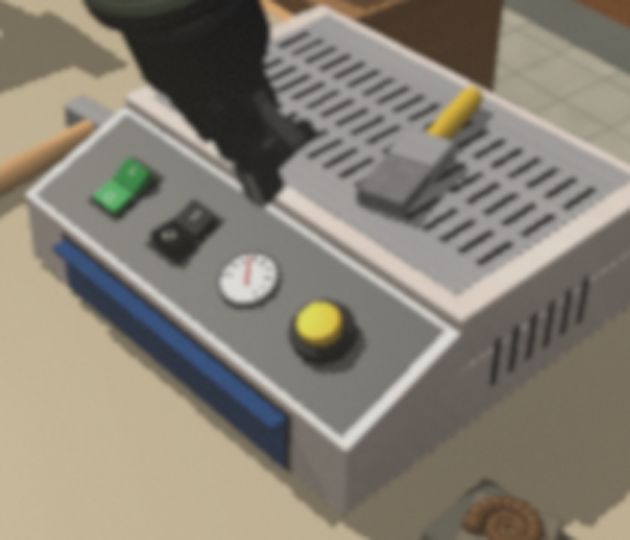

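The fan rocker (125,185) is off, the black rocker (185,232) is unchanged, the drawer is home and the button (320,325) is back up. The gripper is clear of everything.

```bash
python3 -c "
from workcell import bot; print(bot.job_done())"
```

```text
the job is handed in; nothing more can be done
None
```

The job is handed in at about 18 s on the robot's clock: fan switched off, drawer pushed home against its stop, then the shaker held fully down for over 2.5 s and released, with the black rocker unswitched and no contact with the loose items.

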